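# Take the spent filter cartridge off its bayonet mount

### The arm

A 6-joint arm with a two-finger parallel gripper is mounted at the origin on the work surface. World frame = base frame: x ahead of the robot, y to its left, z up, the work surface at z = 0. Lengths are in m, angles in rad, forces in N, time in s.
With the tool pointing down it reaches from about 0.425 to 0.95 m from the base axis. Payload 14.7 kg.
Tool frame: the origin (TCP) lies at the centre of the arm's flange, where the gripper is bolted on; the fingertips stand 173 mm ahead of it and the grasp point (between the pads) lies 155 mm ahead of it; z points along the fingers, y is the direction in which the jaws open and shut (so a half turn about z gives the same grasp; the last joint's range is limited). The gripper opens to 85 mm and grips with 20 to 120 N. Pads are 22 mm wide; open, the fingers measure 114 mm over their backs; the gripper's body (76 mm by 85 mm) begins 54 mm behind the grasp point. The pads swing forward as they close: fully open they stand 13 mm farther back than shut.
Start: joints at [1.303, 0.48, 1.596, -0, 1.065, -0.047], TCP at [0.142, 0.634, 0.405] pointing down, gripper open.
Joint ranges: [-2.75, 2.75], [-0.82, 2.05], [0.23, 2.67], [-1.56, 4.7], [0.09, 2.69], [-2.92, 2.92]. Speed limits (rad/s): [1.89, 1.89, 2.39, 3.01, 3.01, 3.01].

### API

Orientations are given as a rotation vector (axis times angle).
In Python, from cell import env gives the robot as it stands.
- The arm moves only by the shell command python3 -m handwheel 'ROWS'. ROWS is JSON, a list of rows, each a list of 3 entries, a list of its own where there are three numbers: the shift along the tool's x, y, z in units of 40 mm (1.0 is 40 mm), then the turn, a rotation vector about the tool's x, y, z in units of 6 degrees (1.0 is 6 degrees), then the opening, from 0 (shut) to 1 (fully open). In form: [[[tx, ty, tz], [rx, ry, rz], fingers], ...]. A call has 1 to 20 rows; each row shifts and turns the commanded pose from where the row before left it, along the tool's axes as they then stand; what a row does not reach is not made up. A row lasts 1/12 s, in which the tool goes at most 41.7 mm and 7.16 degrees, less where a joint would pass 70% of its speed; a pose out of reach is approached as far as the arm can. A call is refused whole if a number of a shift passes 1 or a number of a turn 1, either way. A call with a gripper value outside its range is refused whole. The fingers move at their own pace and stop on an object; the grip force is fixed at half the most. Time passes only in rows, so rows that do not move let the fingers close. It gives the time, the measured TCP pose, the force and the opening at its end, in the units of the state.
- env.observe(): the state, without advancing time (a new reading comes with each control period).
- env.camera(name): name is "side" or "top" or "wrist"; returns a dict with "color" (420x560x3 uint8, red, green, blue), "fx", "fy", "cx", "cy" (pixels), "eye" and "attitude" of the camera in the world. Camera axes: x right, y up, looking along -z (the intrinsics and any distortion apply to the point x, -y, -z); pixel columns grow to the right and rows downward; lengths in m; the calibration is good to about 2 mm. A picture is of the moment at which its call begins. There is no depth.
- env.close_job(): hands the job in, once; it reports no verdict.
The state is a dict: "time_s": time; "joint_pos": joint angles; "dq": joint speeds; "tau": joint torques, N m; "ee_pos": TCP position; "orientation": TCP orientation; "ft_force": force on the tool from outside, world axes, zero at the start; "torque": the same for the moment, N m; "opening": finger opening in m.
Only numpy, scipy, OpenCV 4.12 (cv2) and the standard library are available. Lean on these libraries where they do the work, as an engineer would, in place of code of your own. Each camera call takes 0.05 s, during which the arm holds its last target.

### The job

Take the spent filter cartridge off the grey filter block and stand it upright in the round steel dish. First push the release button on the block all the way in (it stays in), then turn the cartridge anticlockwise, seen from above, about a quarter turn until you feel its stop, and lift it straight off. Feel your way: press, turn and lift gently, never force the cartridge against its mount, set it down rather than drop it, and leave everything else where it stands.

Things in the scene. Friction and masses are not known exactly. Their poses are not given: they have to be found in the camera images.
- mount: Fixed grey filter block, 130 (x) x 175 (y, from -65 to +110) x 45 mm high. Origin: on the counter, under the axis of the bayonet socket; z up. The release button is at x = 0, y = +80 mm. The cartridge starts with its rib and lugs along this x axis. More than 30 N between cartridge and block (claws, stops, pin and seat summed) damages it; the seat spring alone makes about 10 N of that while it is locked.
- socket (a point): Centre of the top of the aluminium claw ring on the block (outer radius 38 mm, top 61 mm above the counter), on the socket's axis. The ring has two opposite gaps through which the lugs come up. Where they lie is not measured: the stop comes after 55 to 90 degrees of anticlockwise turn, different every time.
- claws (a point): On the socket's axis, at the underside of the claws (56 mm above the counter). The cartridge comes free at the stop or up to about 5 degrees before it; anywhere else the claws hold it down. A sprung seat presses it up against them with about 4 N, so it turns with friction, up to about 0.2 N m; the stop is sprung: past it the moment rises by 7 N m per rad. With the lugs in the gaps the spring lifts it 4 mm.
- button_top (a point): Centre of the top of the round grey release button, 24 mm across, 59 mm above the counter before it is pushed. It goes straight down against about 4 N of friction over 8 mm to a hard end and stays where it is left. Until it is about 6.5 mm down, a lock pin keeps the cartridge from turning. Over 25 N damages it.
- button (a joint): How far the release button is pushed in: 0 (out) to 0.008 m (fully in).
- cartridge_mid (a point): Centre, half-way up, of the white plastic filter cartridge: 58 mm tall, about 0.2 kg; z up along its axis. Its foot is 29 mm below this point; the round body, 46 mm across, ends in a flat shoulder 5 mm above it. Two lugs at the foot stick out along +x and -x to a radius of 32 mm (15 mm wide, 6 mm thick). On the mount its foot is 50 mm above the counter; lifted 20 mm, it is clear of the ring.
- rib (a point): Centre of the grip rib on top of the cartridge, 17 mm above the cartridge's centre: 46 mm long along x, 14 mm wide along y, 24 mm tall (12 mm above and below this point), standing on the flat shoulder. Pinch it across y.
- dish: Fixed round steel dish, 100 mm across, 92 mm inside, rim 22 mm high, floor 4 mm thick. Origin: centre of its underside.
- tray: Fixed square steel tray, 100 x 100 x 22 mm, not to be used; dish and tray may have changed places. Origin: centre of its underside.
- rack: Bystander: white tube rack, 60 x 160 mm, 82 mm high with its tubes. Origin: centre of its underside.
- reagent: Bystander: white reagent bottle, 60 mm across, 140 mm high. Origin: centre of its underside.
- jar: Bystander: amber jar, 52 mm across, 60 mm high. Origin: centre of its underside.
- vial: Bystander: small clear jar, 28 mm across, 34 mm high, beside the filter block. Origin: centre of its underside.
- beaker: Bystander: clear beaker, 56 mm across, 50 mm high. Origin: centre of its underside.
- brush: Bystander: brush lying on the counter, 150 mm long. Origin: its underside.
- cartons: Bystander: cardboard carton, 90 x 120 x 70 mm. Origin: centre of its underside.
There are look-alikes about, which are no part of the job. Leave any black or purple look-alike of the part that bears cartridge_mid alone.

How it is judged:
By the outcome, as a careful person would: the job done as asked, in the order asked, and still so for the second after the job is handed in, with the robot touching nothing.
It also fails if it takes over 67 s, if anything falls off the work surface, if the arm or the gripper's body presses on something with over 40 N, if the wrist force passes 120 N, or if a joint passes its speed limit or range.

## Working session

There is one attempt and no reset: what is moved stays moved. The work goes in short steps, Python scripts to look and compute and a shell command to move; the robot and the scene stay as the last step left them, time stands still between calls to the robot, and variables do not carry over. Pictures are saved under pics/ and viewed, and the job is handed in when it is done.

```bash
ls; mkdir -p pics; cat > h.py <<'E'
import numpy as np,cv2
from cell import env
from scipy.spatial.transform import Rotation as R
def cam(n,f):
    c=env.camera(n); cv2.imwrite('pics/'+f+'.png',c['color'][:,:,::-1]); np.save('pics/'+f+'.npy',c,allow_pickle=True); return c
def load(f): return np.load('pics/'+f+'.npy',allow_pickle=True).item()
def att(c):
    a=np.array(c['attitude'],float)
    return a if a.shape==(3,3) else (R.from_rotvec(a).as_matrix() if a.size==3 else R.from_quat(a).as_matrix())
def ray(c,u,v):
    d=np.array([(u-c['cx'])/c['fx'],-(v-c['cy'])/c['fy'],-1.0]); return np.array(c['eye']),att(c)@d
def onz(c,u,v,z):
    e,d=ray(c,u,v); return e+d*(z-e[2])/d[2]
def proj(c,p):
    q=att(c).T@(np.array(p)-np.array(c['eye'])); return c['cx']+c['fx']*q[0]/-q[2], c['cy']+c['fy']*q[1]/q[2]
E
python3 - <<'E'
from h import *
for n in ('side','top','wrist'):
    c=cam(n,n+'0'); print(n,{k:v for k,v in c.items() if k!='color'})
print(env.observe())
E
```

```text
pics
side {'fx': 409.1605970273963, 'fy': 409.1605970273963, 'cx': 273.4406819127367, 'cy': 211.31578445986827, 'eye': array([ 0.403574  , -0.90697459,  0.63798435]), 'attitude': array([ 1.0371638 , -0.08739411, -0.12275971])}
top {'fx': 435.5340279527447, 'fy': 435.5340279527447, 'cx': 277.37008129455137, 'cy': 206.3684990358166, 'eye': array([0.48363235, 0.01073865, 1.37764624]), 'attitude': array([ 0.03669439, -0.04162021, -1.59765754])}
wrist {'fx': 316.52399751028753, 'fy': 316.52399751028753, 'cx': 277.5631412515422, 'cy': 214.80399775890717, 'eye': array([0.06980679, 0.65037237, 0.37387627]), 'attitude': array([-0.2521464 , -0.19852651,  1.34004405])}
{'time_s': 0.15, 'joint_pos': array([ 1.30341403e+00,  4.80703168e-01,  1.59670481e+00, -2.31710640e-06,
        1.06505396e+00, -4.66208827e-02]), 'dq': array([ 5.62848622e-05, -2.27971238e-03, -1.81388608e-03, -1.20950063e-03,
       -1.34993958e-03,  2.57173898e-03]), 'tau': array([ 1.11009871e-03, -9.51135850e+01, -4.30466509e+01,  4.76348919e-05,
        8.13750259e-03, -8.09828202e-05]), 'ee_pos': array([0.14229073, 0.63410023, 0.40421882]), 'orientation': array([-3.46050941e-01, -3.12234046e+00,  1.34911433e-03]), 'ft_force': array([-0.42483661, -0.0890835 ,  0.37168902]), 'torque': array([ 0.03531389, -0.00613434,  0.05409356]), 'opening': 0.0855948609181003}
```

View pics/top0.png

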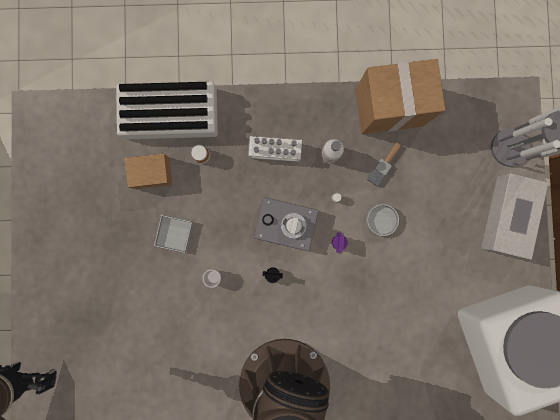

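View pics/side0.png

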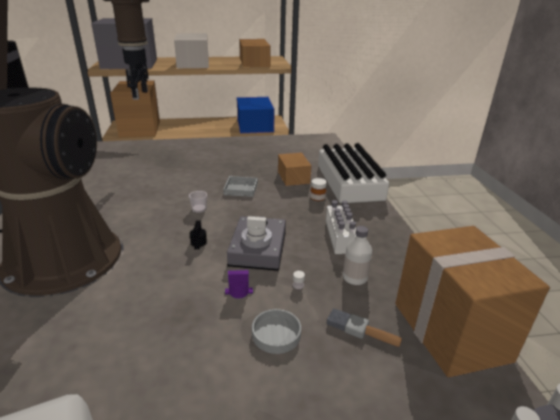

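View pics/wrist0.png

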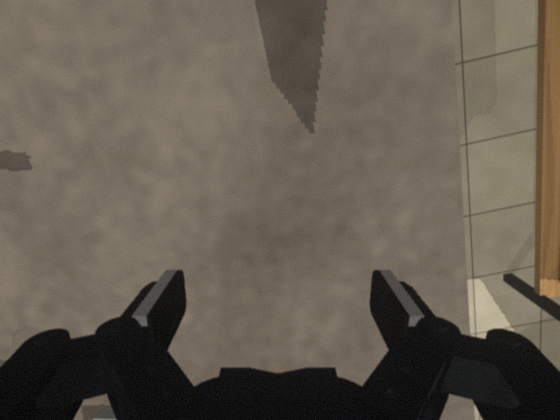

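The top view shows the mount at about (286,224), with the white cartridge in the ring at (293,226) and the button ring at (267,219). The look-alikes are purple at (339,242) and black at (272,275). The round dish is at (382,221) and the square tray at (174,234). Next is an enlarged crop to confirm the cartridge.

```bash
python3 - <<'E'
from h import *
c=load('top0'); im=c['color'][:,:,::-1]
a=cv2.resize(im[190:260,240:340],None,fx=7,fy=7,interpolation=cv2.INTER_CUBIC); cv2.imwrite('pics/topcrop.png',a)
c=load('side0'); im=c['color'][:,:,::-1]
a=cv2.resize(im[205:305,220:320],None,fx=6,fy=6,interpolation=cv2.INTER_CUBIC); cv2.imwrite('pics/sidecrop.png',a)
E
```

```text
(no output)
```

View pics/topcrop.png

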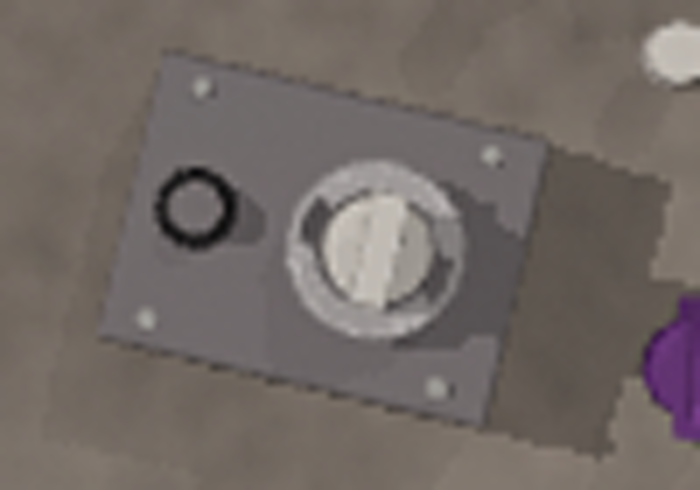

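View pics/sidecrop.png

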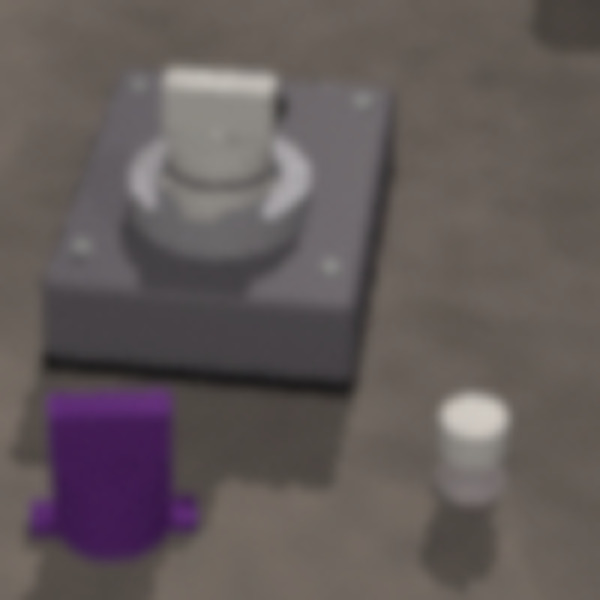

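The crop confirms it: the white cartridge sits in the metal claw ring (crop centre 376,250) and the button is at crop (196,208). The dark gaps in the ring show at crop (318,215) and (440,275). The purple and black ones are look-alikes standing on the counter. Now to compute positions.

```bash
python3 - <<'E'
from h import *
c=load('top0')
f=lambda x,y,z: onz(c,(x+.5)/7-.5+240,(y+.5)/7-.5+190,z)
P=[f(x,y,.045) for x,y in((168,52),(547,145),(487,425),(102,338))]
for p in P: print(p.round(4))
print('lens',[np.linalg.norm(P[i]-P[(i+1)%4]).round(4) for i in range(4)])
ctr=sum(P)/4; yax=(P[0]-P[1]+P[3]-P[2]); xax=P[0]-P[3]+P[1]-P[2]
print('yaw from y',np.degrees(np.arctan2(-yax[0],yax[1])),'x',np.degrees(np.arctan2(xax[1],xax[0])))
b=f(196,208,.059);r=f(376,250,.061);t=f(382,250,.108)
print('button',b,'ring',r,'rib top',t); d=b-r; print(np.linalg.norm(d[:2]),'yaw',np.degrees(np.arctan2(-d[0],d[1])))
yw=np.arctan2(-yax[0],yax[1]); ax=ctr-0.0225*np.array([-np.sin(yw),np.cos(yw),0]);print('axis from corners',ax)
im=c['color'][190:250,355:410,::-1]; cv2.imwrite('pics/dish.png',cv2.resize(im,None,fx=8,fy=8,interpolation=cv2.INTER_CUBIC))
# side projections check
s=load('side0')
print('side proj button',proj(s,b),'ring',proj(s,r),'ribtop',proj(s,[r[0],r[1],.108]))
im=s['color'][205:305,220:320,::-1];
E
```

```text
[0.5797 0.0472 0.045 ]
[ 0.5345 -0.1175  0.045 ]
[ 0.4132 -0.0875  0.045 ]
[0.4555 0.0792 0.045 ]
lens [np.float64(0.1708), np.float64(0.1249), np.float64(0.172), np.float64(0.1282)]
yaw from y -14.814212140598352 x -14.17592403199187
button [0.51079663 0.03643907 0.059     ] ring [ 0.49052772 -0.04076441  0.061     ] rib top [ 0.4902135  -0.04142185  0.108     ]
0.07981982728363454 yaw -14.710387358963217
axis from corners [ 0.48997196 -0.0414233   0.045     ]
side proj button (np.float64(259.87624473837434), np.float64(218.14121690668793)) ring (np.float64(255.4351594459948), np.float64(233.64087225726817)) ribtop (np.float64(255.2828226451612), np.float64(217.87349342753043))
```

View pics/dish.png

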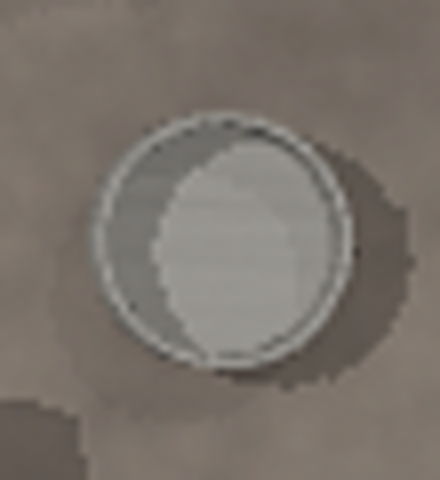

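```bash
cat >> h.py <<'E'
AX=np.array([.4902,-.0412]); BT=np.array([.5108,.0364]); YAW=np.radians(-14.7)
def plan(xy,z,yaw=None):
    """yaw: world direction angle wanted for tool y (mod 180). prints turn needed then shift in tool axes (before turn / after turn)"""
    o=env.observe(); M=R.from_rotvec(o['orientation']).as_matrix(); d=np.array([*xy,z])-o['ee_pos']
    ya=np.degrees(np.arctan2(M[1,1],M[0,1])); print('pos',o['ee_pos'].round(4),'tooly yaw',ya.round(2),'tilt z',M[:,2].round(4),'j6',o['joint_pos'][5].round(3),'t',o['time_s'],'F',o['ft_force'].round(2),'T',o['torque'].round(3),'open',round(o['opening'],4))
    print('shift now (units)',(M.T@d/.04).round(3))
    if yaw is not None:
        e=(yaw-ya+90)%180-90; print('turn ccw world deg',round(e,2),'=> rz units',round(-e/6,3))
        M2=R.from_euler('z',e,degrees=True).as_matrix()@M; print('shift after turn',(M2.T@d/.04).round(3))
E
python3 - <<'E'
from h import *
c=load('top0'); print('dish',onz(c,382.4+.0,219.5,.022), 'yaw now/plan')
plan(BT,.404,90-14.7)
E
```

```text
dish [ 0.50115675 -0.32020543  0.022     ] yaw now/plan
pos [0.1423 0.6341 0.4042] tooly yaw 77.35 tilt z [-2.e-04 -8.e-04 -1.e+00] j6 -0.047 t 0.15 F [-0.42 -0.09  0.37] T [ 0.035 -0.006  0.054] open 0.0856
shift now (units) [-12.261 -12.563   0.016]
turn ccw world deg -2.05 => rz units 0.342
shift after turn [-12.703 -12.116   0.016]
```

```bash
python3 -m handwheel '[[[-0.3,-0.3,0],[0,0,0],0],[[-0.6,-0.6,0],[0,0,0],0],[[-0.6,-0.6,0],[0,0,0],0],[[-0.6,-0.6,0],[0,0,0],0],[[-0.6,-0.6,0],[0,0,0],0],[[-0.6,-0.6,0],[0,0,0],0],[[-0.6,-0.6,0],[0,0,0],0],[[-0.6,-0.6,0],[0,0,0],0],[[-0.6,-0.6,0],[0,0,0],0],[[-0.6,-0.6,0],[0,0,0],0],[[-0.6,-0.6,0],[0,0,0],0],[[-0.6,-0.6,0],[0,0,0],0],[[-0.6,-0.6,0],[0,0,0],0],[[-0.6,-0.6,0],[0,0,0],0],[[-0.6,-0.6,0],[0,0,0],0],[[-0.6,-0.6,0],[0,0,0],0],[[-0.6,-0.6,0],[0,0,0],0],[[-0.6,-0.6,0],[0,0,0],0],[[-0.6,-0.6,0],[0,0,0],0],[[-0.3,-0.3,0],[0,0,0],0]]'; python3 - <<'E'
from h import *
plan(BT,.404,90-14.7)
E
```

```text
time_s: 1.82
ee_pos: [0.4889, 0.0867, 0.4047]
orientation: [0.348, 3.121, -0.001]
ft_force: [0.1, 0.7, 0.7]
opening: 0.0001
pos [0.4889 0.0867 0.4047] tooly yaw 77.27 tilt z [ 7.e-04 -5.e-04 -1.e+00] j6 -1.234 t 1.8167 F [0.09 0.75 0.69] T [0.035 0.039 0.02 ] open 0.0001
shift now (units) [-0.811 -1.105  0.019]
turn ccw world deg -1.97 => rz units 0.329
shift after turn [-0.848 -1.076  0.019]
```

```bash
python3 -m handwheel '[[[-0.4,-0.55,0],[0,0,0],0],[[-0.41,-0.55,0],[0,0,0],0],[[0,0,0],[0,0,1],0],[[0,0,0],[0,0,1],0],[[0,0,0],[0,0,1],0],[[0,0,0],[0,0,1],0],[[0,0,0],[0,0,1],0],[[0,0,0],[0,0,1],0],[[0,0,0],[0,0,1],0],[[0,0,0],[0,0,1],0],[[0,0,0],[0,0,1],0],[[0,0,0],[0,0,1],0],[[0,0,0],[0,0,1],0],[[0,0,0],[0,0,1],0],[[0,0,0],[0,0,1],0],[[0,0,0],[0,0,1],0],[[0,0,0],[0,0,1],0],[[0,0,0],[0,0,1],0],[[0,0,0],[0,0,1],0],[[0,0,0],[0,0,1],0]]';  python3 -m handwheel '[[[0,0,0],[0,0,1],0],[[0,0,0],[0,0,1],0],[[0,0,0],[0,0,1],0],[[0,0,0],[0,0,1],0],[[0,0,0],[0,0,1],0],[[0,0,0],[0,0,1],0],[[0,0,0],[0,0,1],0],[[0,0,0],[0,0,1],0],[[0,0,0],[0,0,1],0],[[0,0,0],[0,0,1],0],[[0,0,0],[0,0,1],0],[[0,0,0],[0,0,1],0],[[0,0,0],[0,0,0.33],0],[[0,0,0],[0,0,0],0],[[0,0,0],[0,0,0],0]]'; python3 - <<'E'
from h import *
c=cam('wrist','wrist1'); print(c['eye'],c['attitude'])
plan(BT,.059+.173+.01,90-14.7)
print(proj(c,[*BT,.059]),proj(c,[*AX,.061]),proj(c,[*AX,.108]))
E
```

```text
time_s: 3.48
ee_pos: [0.5093, 0.0394, 0.4046]
orientation: [-2.733, -1.548, 0.001]
ft_force: [0.0, 0.4, 0.4]
opening: 0.0001
time_s: 4.73
ee_pos: [0.5093, 0.0394, 0.4046]
orientation: [3.116, -0.397, -0.0]
ft_force: [-0.7, 0.1, 0.9]
opening: 0.0002
[0.58167603 0.02072593 0.3743263 ] [-0.21002269  0.26871402 -1.80939481]
pos [0.5093 0.0394 0.4046] tooly yaw -104.52 tilt z [-1.e-04 -0.e+00 -1.e+00] j6 1.842 t 4.7833 F [0.41 0.34 0.82] T [ 0.028  0.017 -0.027] open -0.0002
shift now (units) [0.055 0.063 4.066]
turn ccw world deg -0.18 => rz units 0.03
shift after turn [0.055 0.063 4.066]
(np.float64(279.6730855403266), np.float64(192.66364041416284)) (np.float64(358.8251129871954), np.float64(193.55240594921452)) (np.float64(372.12960530261165), np.float64(205.8039873807959))
```

View pics/wrist1.png

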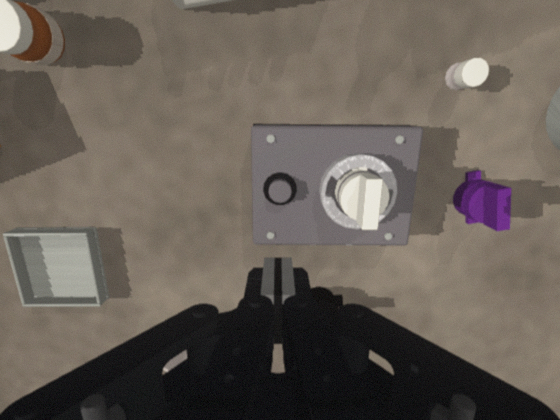

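```bash
python3 - <<'E'
from h import *
c=load('wrist1'); im=c['color'][:,:,::-1]
cv2.imwrite('pics/w1crop.png',cv2.resize(im[110:255,240:430],None,fx=4,fy=4,interpolation=cv2.INTER_CUBIC))
for n,p,z in (('bt',(279.6,190.3),.059),('ring',(359,191.5),.061)): print(n,onz(c,*p,z))
E
```

```text
bt [0.51320304 0.03585948 0.059     ]
ring [ 0.4922566  -0.04175083  0.061     ]
```

View pics/w1crop.png

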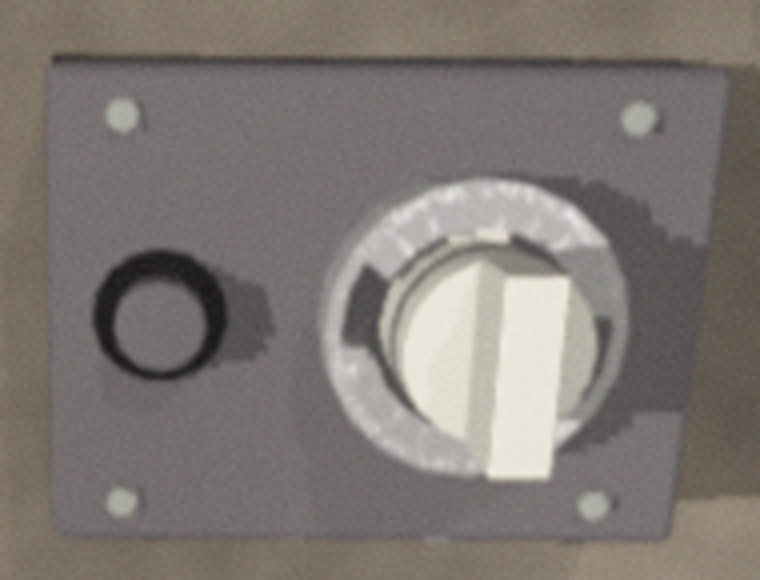

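```bash
sed -i 's/^AX=.*/AX=np.array([.4912,-.0414]); BT=np.array([.5122,.0361]); YAW=np.radians(-14.7)/' h.py; python3 -m handwheel '[[[0.06,0.05,0.5],[0,0,0],0],[[0.05,0.03,0.7],[0,0,0],0],[[0,0,0.7],[0,0,0],0],[[0,0,0.7],[0,0,0],0],[[0,0,0.7],[0,0,0],0],[[0,0,0.4],[0,0,0],0],[[0,0,0.2],[0,0,0],0],[[0,0,0.1],[0,0,0],0],[[0,0,0],[0,0,0],0],[[0,0,0],[0,0,0],0]]'; python3 - <<'E'
from h import *
plan(BT,.059+.173,90-14.7)
c=cam('wrist','wrist2');c=cam('side','side2')
im=c['color'][:,:,::-1]
cv2.imwrite('pics/s2crop.png',cv2.resize(im[130:280,190:340],None,fx=4,fy=4,interpolation=cv2.INTER_CUBIC))
E
```

```text
time_s: 5.62
ee_pos: [0.5132, 0.0352, 0.2455]
orientation: [-3.116, 0.399, -0.002]
ft_force: [0.6, 0.3, 0.3]
opening: 0.0002
pos [0.5132 0.0352 0.2455] tooly yaw -104.61 tilt z [ 0.001 -0.    -1.   ] j6 1.835 t 5.6167 F [0.63 0.32 0.28] T [ 0.027 -0.044  0.066] open 0.0002
shift now (units) [-0.031 -0.015  0.337]
turn ccw world deg -0.09 => rz units 0.016
shift after turn [-0.031 -0.015  0.337]
```

View pics/s2crop.png

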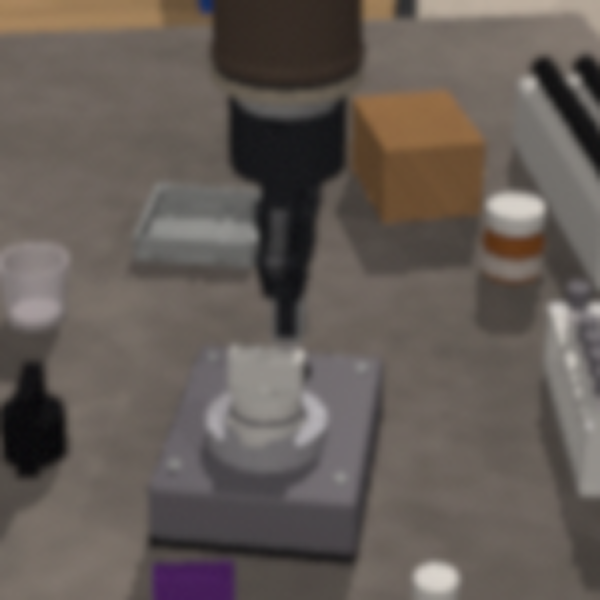

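View pics/wrist2.png

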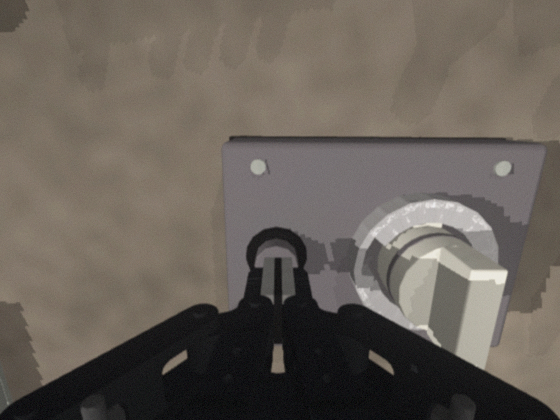

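The tip is centred over the button, about 13 mm above it. I'll approach slowly.

```bash
python3 -m handwheel '[[[-0.02,-0.01,0.15],[0,0,0],0],[[0,0,0.1],[0,0,0],0],[[0,0,0.04],[0,0,0],0],[[0,0,0.03],[0,0,0],0],[[0,0,0.03],[0,0,0],0],[[0,0,0.02],[0,0,0],0]]';python3 -m handwheel '[[[0,0,0.03],[0,0,0],0],[[0,0,0.03],[0,0,0],0]]';python3 -m handwheel '[[[0,0,0.03],[0,0,0],0],[[0,0,0.03],[0,0,0],0]]'
```

```text
time_s: 6.22
ee_pos: [0.5121, 0.0358, 0.2298]
orientation: [3.116, -0.4, -0.0]
ft_force: [-1.3, 0.1, 4.1]
opening: 0.0
time_s: 6.38
ee_pos: [0.512, 0.0358, 0.2274]
orientation: [3.116, -0.4, -0.0]
ft_force: [-2.6, 0.3, 2.6]
opening: 0.0001
time_s: 6.55
ee_pos: [0.5121, 0.0358, 0.225]
orientation: [3.116, -0.4, -0.0]
ft_force: [-2.7, 1.3, 4.3]
opening: -0.0005
```

Friction reads about 4 N as expected. I'll continue in very small steps to the hard end.

```bash
python3 -m handwheel '[[[0,0,0.015],[0,0,0],0],[[0,0,0.01],[0,0,0],0]]';python3 -m handwheel '[[[0,0,0.01],[0,0,0],0],[[0,0,0],[0,0,0],0]]'
```

```text
time_s: 6.72
ee_pos: [0.5121, 0.0359, 0.2241]
orientation: [-3.116, 0.4, 0.0]
ft_force: [-4.2, 4.1, 13.9]
opening: -0.0003
time_s: 6.88
ee_pos: [0.5121, 0.0359, 0.2241]
orientation: [-3.116, 0.4, -0.0]
ft_force: [-4.8, 2.0, 15.4]
opening: -0.0
```

```bash
python3 -m handwheel '[[[0,0,-0.2],[0,0,0],0],[[0,0,-0.5],[0,0,0],0],[[0,0,-0.7],[0,0,0],0],[[0,0,-0.5],[0,0,0],0.6],[[0,0,-0.3],[0,0,0],0.6],[[0,0,0],[0,0,0],0.6],[[0,0,0],[0,0,0],0.6]]'; python3 - <<'E'
from h import *
plan(AX,.31,90-14.7)
c=cam('wrist','wrist3');b=onz(c,280,190,.05)
E
```

```text
time_s: 7.47
ee_pos: [0.5124, 0.0357, 0.3123]
orientation: [-3.116, 0.4, -0.003]
ft_force: [-1.0, 0.6, -0.3]
opening: 0.0481
pos [0.5124 0.0357 0.3123] tooly yaw -104.63 tilt z [ 1.9e-03 -1.0e-04 -1.0e+00] j6 1.837 t 7.4667 F [-1.01  0.64 -0.27] T [ 0.006  0.014 -0.005] open 0.0481
shift now (units) [-0.027  1.999  0.056]
turn ccw world deg -0.07 => rz units 0.011
shift after turn [-0.025  1.999  0.056]
```

View pics/wrist3.png

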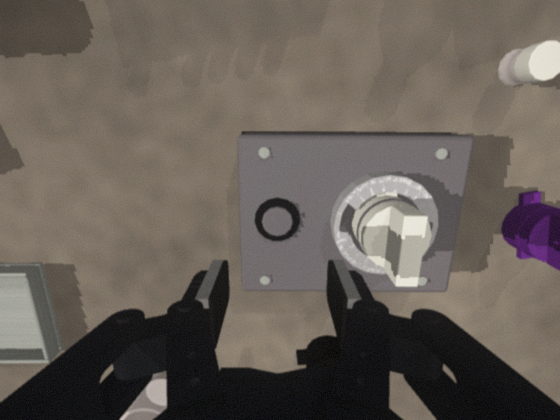

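The button is now flush at (278,220) and stays in. I'll move over the rib.

```bash
python3 -m handwheel '[[[0,0.3,0],[0,0,0],0.5],[[0,0.5,0],[0,0,0],0.5],[[-0.03,0.5,0],[0,0,0],0.5],[[0,0.4,0],[0,0,0],0.5],[[0,0.3,0],[0,0,0],0.5],[[0,0,0],[0,0,0],0.5],[[0,0,0],[0,0,0],0.5],[[0,0,0],[0,0,0],0.5]]'; python3 - <<'E'
from h import *
plan(AX,.262,90-14.7)
c=cam('wrist','wrist4')
print(proj(c,[*AX,.108]),proj(c,[*AX,.061]))
E
```

```text
time_s: 8.18
ee_pos: [0.4908, -0.0412, 0.3114]
orientation: [-3.116, 0.401, 0.001]
ft_force: [-0.0, -0.9, 0.2]
opening: 0.0429
pos [ 0.4908 -0.0412  0.3114] tooly yaw -104.65 tilt z [-4.e-04  2.e-04 -1.e+00] j6 1.681 t 8.1833 F [-0.02 -0.86  0.21] T [-0.013 -0.013  0.007] open 0.0429
shift now (units) [0.011 0.003 1.235]
turn ccw world deg -0.05 => rz units 0.008
shift after turn [0.011 0.003 1.235]
(np.float64(277.4705851458201), np.float64(249.5693107498737)) (np.float64(277.40671569461585), np.float64(224.1395683507045))
```

View pics/wrist4.png

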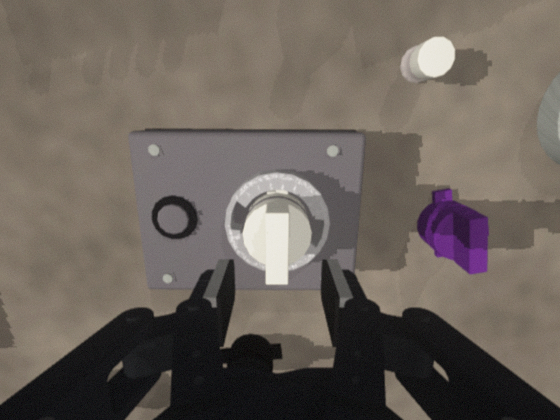

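```bash
python3 -m handwheel '[[[0.01,0,0.3],[0,0,0],0.5],[[0,0,0.4],[0,0,0],0.5],[[0,0,0.3],[0,0,0],0.5],[[0,0,0.15],[0,0,0],0.5],[[0,0,0.08],[0,0,0],0.5],[[0,0,0],[0,0,0],0.4],[[0,0,0],[0,0,0],0.3]]';python3 -m handwheel '[[[0,0,0],[0,0,0],0.22],[[0,0,0],[0,0,0],0.18],[[0,0,0],[0,0,0],0.15],[[0,0,0],[0,0,0],0.1],[[0,0,0],[0,0,0],0],[[0,0,0],[0,0,0],0],[[0,0,0],[0,0,0],0]]'; python3 - <<'E'
from h import *
plan(AX,.262,90-14.7)
c=cam('wrist','wrist5')
E
```

```text
time_s: 8.82
ee_pos: [0.4914, -0.0412, 0.2628]
orientation: [-3.116, 0.399, -0.0]
ft_force: [0.6, -0.8, -0.6]
opening: 0.0258
time_s: 9.4
ee_pos: [0.4914, -0.0415, 0.2627]
orientation: [-3.116, 0.4, -0.001]
ft_force: [1.5, 1.9, 3.5]
opening: 0.0125
pos [ 0.4914 -0.0415  0.2627] tooly yaw -104.64 tilt z [ 7.e-04 -0.e+00 -1.e+00] j6 1.68 t 9.4 F [1.52 1.87 3.45] T [ 0.354 -0.278 -0.022] open 0.0125
shift now (units) [-0.005 -0.     0.017]
turn ccw world deg -0.06 => rz units 0.011
shift after turn [-0.005 -0.     0.017]
```

View pics/wrist5.png

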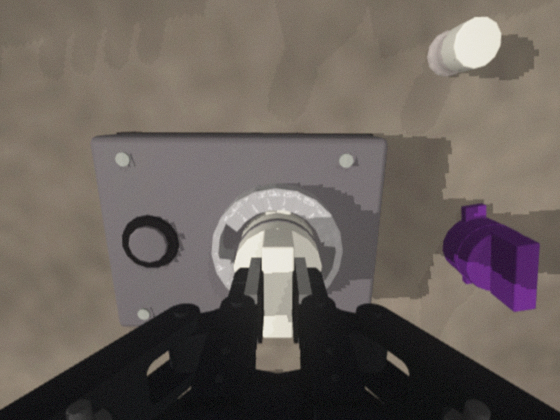

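```bash
cat > s.py <<'E'
from h import *
plan(AX,.262)
E
python3 -m handwheel '[[[0,0,0],[0,0,-0.3],0],[[0,0,0],[0,0,-0.3],0]]'; python3 s.py; python3 -m handwheel '[[[0,0,0],[0,0,-0.4],0],[[0,0,0],[0,0,-0.5],0]]'; python3 s.py;  python3 -m handwheel '[[[0,0,0],[0,0,-0.5],0],[[0,0,0],[0,0,-0.5],0],[[0,0,0],[0,0,-0.5],0],[[0,0,0],[0,0,-0.5],0]]'; python3 s.py
```

```text
time_s: 9.62
ee_pos: [0.4912, -0.0415, 0.2625]
orientation: [3.127, -0.3, 0.0]
ft_force: [0.9, 1.1, 3.7]
opening: 0.0126
pos [ 0.4912 -0.0415  0.2625] tooly yaw -100.95 tilt z [ 0.e+00 -1.e-04 -1.e+00] j6 1.616 t 9.6167 F [0.92 1.08 3.72] T [ 0.03  -0.062  0.002] open 0.0126
shift now (units) [ 0.    -0.002  0.013]
time_s: 9.78
ee_pos: [0.4911, -0.0415, 0.2625]
orientation: [3.138, -0.152, -0.0]
ft_force: [-0.7, -0.1, 4.6]
opening: 0.0126
pos [ 0.4911 -0.0415  0.2625] tooly yaw -95.53 tilt z [-2.e-04 -1.e-04 -1.e+00] j6 1.522 t 9.7833 F [-0.68 -0.06  4.58] T [-0.124  0.024 -0.005] open 0.0126
shift now (units) [ 0.003 -0.003  0.013]
time_s: 10.12
ee_pos: [0.491, -0.0415, 0.2625]
orientation: [3.136, 0.179, -0.001]
ft_force: [-0.1, -0.7, 4.8]
opening: 0.0126
pos [ 0.491  -0.0415  0.2625] tooly yaw -83.48 tilt z [-3.e-04 -1.e-04 -1.e+00] j6 1.311 t 10.1167 F [-0.08 -0.69  4.83] T [-0.096  0.037 -0.072] open 0.0126
shift now (units) [ 0.004 -0.003  0.012]
```

```bash
python3 -m handwheel '[[[0,0,0],[0,0,-0.5],0],[[0,0,0],[0,0,-0.5],0],[[0,0,0],[0,0,-0.5],0],[[0,0,0],[0,0,-0.5],0],[[0,0,0],[0,0,-0.5],0],[[0,0,0],[0,0,-0.5],0],[[0,0,0],[0,0,-0.5],0],[[0,0,0],[0,0,-0.5],0],[[0,0,0],[0,0,-0.5],0]]'; python3 - <<'E'
from h import *
plan(AX,.262)
c=cam('wrist','wrist6')
E
python3 -m handwheel '[[[0,0,0],[0,0,-0.25],0],[[0,0,0],[0,0,-0.25],0]]'; python3 s.py
```

```text
time_s: 10.87
ee_pos: [0.4911, -0.0415, 0.2625]
orientation: [3.008, 0.906, -0.0]
ft_force: [0.2, 0.1, 4.1]
opening: 0.0127
pos [ 0.4911 -0.0415  0.2625] tooly yaw -56.48 tilt z [-3.e-04 -1.e-04 -1.e+00] j6 0.84 t 10.8667 F [0.19 0.06 4.11] T [-0.059  0.002 -0.053] open 0.0127
shift now (units) [ 0.005 -0.001  0.012]
time_s: 11.08
ee_pos: [0.4911, -0.0415, 0.2625]
orientation: [-2.985, -0.98, 0.0]
ft_force: [-0.2, -0.0, 4.5]
opening: 0.0127
pos [ 0.4911 -0.0415  0.2625] tooly yaw -53.64 tilt z [-3.e-04 -1.e-04 -1.e+00] j6 0.791 t 11.0833 F [-0.25 -0.05  4.46] T [-0.007 -0.012 -0.002] open 0.0127
shift now (units) [ 0.005 -0.     0.012]
```

View pics/wrist6.png

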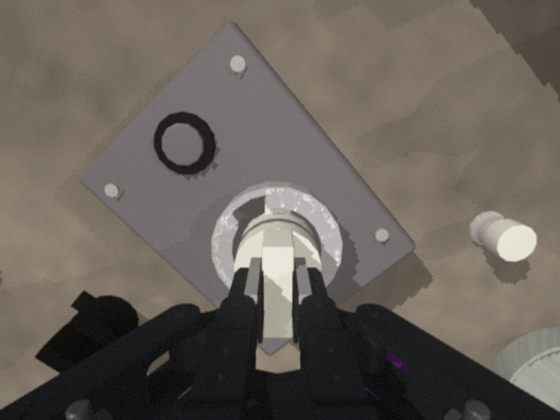

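The cartridge turns with the gripper and is now at about 51°. From here I'll feel for the stop.

```bash
python3 -m handwheel '[[[0,0,0],[0,0,-0.25],0],[[0,0,0],[0,0,-0.25],0]]' >/dev/null; python3 s.py|grep -o 'yaw.*'; python3 -m handwheel '[[[0,0,0],[0,0,-0.25],0],[[0,0,0],[0,0,0],0]]' >/dev/null; python3 s.py|grep -o 'yaw.*';python3 -m handwheel '[[[0,0,0],[0,0,-0.25],0],[[0,0,0],[0,0,0],0]]' >/dev/null; python3 s.py|grep -o 'yaw.*'
```

```text
yaw -50.63 tilt z [-2.e-04 -1.e-04 -1.e+00] j6 0.738 t 11.25 F [-0.71 -0.55  5.12] T [-0.023 -0.066 -0.003] open 0.0126
yaw -49.12 tilt z [-2.e-04 -1.e-04 -1.e+00] j6 0.712 t 11.4167 F [ 0.2  -0.03  4.13] T [-0.018 -0.039 -0.012] open 0.0129
yaw -47.65 tilt z [-1.e-04 -1.e-04 -1.e+00] j6 0.686 t 11.5833 F [ 0.32 -0.28  5.25] T [-0.07   0.012  0.012] open 0.0125
```

```bash
python3 -m handwheel '[[[0,0,0],[0,0,-0.25],0],[[0,0,0],[0,0,0],0]]' >/dev/null; python3 s.py|grep -o 'yaw.*'; python3 -m handwheel '[[[0,0,0],[0,0,-0.25],0],[[0,0,0],[0,0,0],0]]' >/dev/null; python3 s.py|grep -o 'yaw.*'
```

```text
yaw -46.16 tilt z [-1.e-04 -1.e-04 -1.e+00] j6 0.66 t 11.75 F [-0.23  0.11  4.22] T [-0.087 -0.003 -0.026] open 0.0125
yaw -44.67 tilt z [-1.e-04 -0.e+00 -1.e+00] j6 0.634 t 11.9167 F [-0.48 -0.47  5.54] T [-0.161  0.018  0.006] open 0.0124
```

```bash
python3 -m handwheel '[[[0,0,0],[0,0,-0.25],0],[[0,0,0],[0,0,0],0]]' >/dev/null; python3 s.py|grep -o 'yaw.*'; python3 -m handwheel '[[[0,0,0],[0,0,-0.25],0],[[0,0,0],[0,0,0],0]]' >/dev/null; python3 s.py|grep -o 'yaw.*'
```

```text
yaw -43.17 tilt z [-1.e-04 -0.e+00 -1.e+00] j6 0.608 t 12.0833 F [-0.53  0.42  4.98] T [-0.116  0.003  0.001] open 0.0126
yaw -41.67 tilt z [-0. -0. -1.] j6 0.582 t 12.25 F [ 0.4  -1.27  3.71] T [-0.079 -0.022  0.059] open 0.0127
```

```bash
python3 -m handwheel '[[[0,0,0],[0,0,-0.25],0],[[0,0,0],[0,0,0],0]]' >/dev/null; python3 s.py|grep -o 'yaw.*'; python3 -m handwheel '[[[0,0,0],[0,0,-0.25],0],[[0,0,0],[0,0,0],0]]' >/dev/null; python3 s.py|grep -o 'yaw.*'
```

```text
yaw -40.17 tilt z [-0. -0. -1.] j6 0.556 t 12.4167 F [ 0.07 -0.39  3.25] T [-0.109 -0.008 -0.021] open 0.0126
yaw -38.68 tilt z [-1.e-04  0.e+00 -1.e+00] j6 0.529 t 12.5833 F [-0.58  0.54  4.27] T [-0.031 -0.009  0.039] open 0.0124
```

```bash
python3 -m handwheel '[[[0,0,0],[0,0,-0.25],0],[[0,0,0],[0,0,0],0]]' >/dev/null; python3 s.py|grep -o 'yaw.*'; python3 -m handwheel '[[[0,0,0],[0,0,-0.25],0],[[0,0,0],[0,0,0],0]]' >/dev/null; python3 s.py|grep -o 'yaw.*'
```

```text
yaw -37.18 tilt z [-0.  0. -1.] j6 0.503 t 12.75 F [-0.05 -0.43  4.79] T [ 0.002 -0.07  -0.05 ] open 0.0126
yaw -35.68 tilt z [ 0.  0. -1.] j6 0.477 t 12.9167 F [-0.24  0.    3.84] T [ 0.028 -0.025 -0.051] open 0.0127
```

```bash
python3 -m handwheel '[[[0,0,0],[0,0,-0.25],0],[[0,0,0],[0,0,0],0]]' >/dev/null; python3 s.py|grep -o 'yaw.*'; python3 -m handwheel '[[[0,0,0],[0,0,-0.25],0],[[0,0,0],[0,0,0],0]]' >/dev/null; python3 s.py|grep -o 'yaw.*'
```

```text
yaw -34.18 tilt z [ 0.  0. -1.] j6 0.451 t 13.0833 F [-0.6   1.04  3.56] T [ 0.031 -0.078  0.032] open 0.0125
yaw -32.67 tilt z [ 0. -0. -1.] j6 0.425 t 13.25 F [-0.37  0.26  4.32] T [ 0.01  -0.078 -0.009] open 0.0132
```

```bash
python3 -m handwheel '[[[0,0,0],[0,0,-0.2],0],[[0,0,0],[0,0,0],0]]' >/dev/null; python3 s.py|grep -o 'yaw.*'; python3 -m handwheel '[[[0,0,0],[0,0,-0.2],0],[[0,0,0],[0,0,0],0]]' >/dev/null; python3 s.py|grep -o 'yaw.*'
```

```text
yaw -31.41 tilt z [-0. -0. -1.] j6 0.403 t 13.4167 F [0.27 0.25 3.49] T [ 0.029 -0.042 -0.049] open 0.0129
yaw -30.16 tilt z [ 0. -0. -1.] j6 0.381 t 13.5833 F [0.36 0.02 3.77] T [ 0.007 -0.068  0.014] open 0.0124
```

74.5° so far and still no stop; continuing.

```bash
python3 -m handwheel '[[[0,0,0],[0,0,-0.2],0],[[0,0,0],[0,0,0],0]]' >/dev/null; python3 s.py|grep -o 'yaw.*'; python3 -m handwheel '[[[0,0,0],[0,0,-0.2],0],[[0,0,0],[0,0,0],0]]' >/dev/null; python3 s.py|grep -o 'yaw.*'
```

```text
yaw -28.94 tilt z [ 0. -0. -1.] j6 0.359 t 13.75 F [ 0.46 -0.78  3.88] T [ 0.028 -0.108  0.045] open 0.0126
yaw -27.73 tilt z [ 0. -0. -1.] j6 0.338 t 13.9167 F [0.07 0.39 4.43] T [ 0.017 -0.055  0.049] open 0.0123
```

```bash
python3 -m handwheel '[[[0,0,0],[0,0,-0.2],0],[[0,0,0],[0,0,0],0]]' >/dev/null; python3 s.py|grep -o 'yaw.*'; python3 -m handwheel '[[[0,0,0],[0,0,-0.2],0],[[0,0,0],[0,0,0],0]]' >/dev/null; python3 s.py|grep -o 'yaw.*'
```

```text
yaw -26.53 tilt z [ 0. -0. -1.] j6 0.317 t 14.0833 F [ 0.2  -0.5   4.11] T [-0.054 -0.093 -0.018] open 0.0127
yaw -25.33 tilt z [ 0. -0. -1.] j6 0.296 t 14.25 F [0.52 0.13 4.17] T [-0.036 -0.101 -0.016] open 0.0125
```

```bash
python3 - <<'E'
from h import *
c=cam('top','top7');im=c['color'][:,:,::-1]
cv2.imwrite('pics/t7.png',cv2.resize(im[190:260,240:340],None,fx=7,fy=7,interpolation=cv2.INTER_CUBIC))
cam('wrist','wrist7')
E
```

```text
(no output)
```

View pics/wrist7.png

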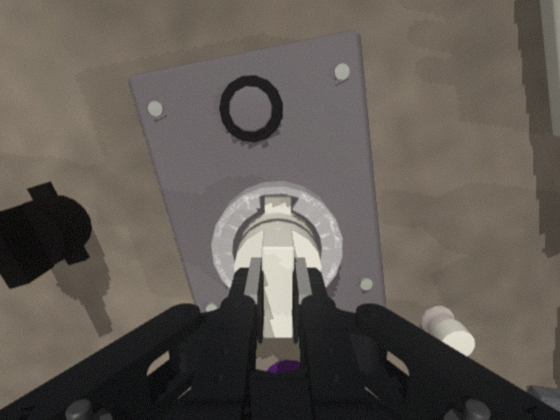

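The wrist view shows the lug in the ring gap at (278,203), at 79.4°. I'll keep going gently to the stop.

```bash
python3 -m handwheel '[[[0,0,0],[0,0,-0.15],0],[[0,0,0],[0,0,0],0]]' >/dev/null; python3 s.py|grep -o 'yaw.*'; python3 -m handwheel '[[[0,0,0],[0,0,-0.15],0],[[0,0,0],[0,0,0],0]]' >/dev/null; python3 s.py|grep -o 'yaw.*'
```

```text
yaw -24.46 tilt z [-0. -0. -1.] j6 0.281 t 14.5167 F [-0.45  0.01  3.37] T [-0.026 -0.092  0.02 ] open 0.0127
yaw -23.55 tilt z [ 0. -0. -1.] j6 0.265 t 14.6833 F [-0.25 -0.23  3.91] T [-0.09  -0.145 -0.026] open 0.0125
```

```bash
python3 -m handwheel '[[[0,0,0],[0,0,-0.15],0],[[0,0,0],[0,0,0],0]]' >/dev/null; python3 s.py|grep -o 'yaw.*'; python3 -m handwheel '[[[0,0,0],[0,0,-0.15],0],[[0,0,0],[0,0,0],0]]' >/dev/null; python3 s.py|grep -o 'yaw.*'
```

```text
yaw -22.65 tilt z [ 0. -0. -1.] j6 0.25 t 14.85 F [-0.57 -0.23  3.9 ] T [ 0.02  -0.06  -0.009] open 0.0128
yaw -21.75 tilt z [-0.  0. -1.] j6 0.234 t 15.0167 F [-0.41  0.44  4.83] T [-0.012 -0.089  0.024] open 0.0123
```

```bash
python3 -m handwheel '[[[0,0,0],[0,0,-0.15],0],[[0,0,0],[0,0,0],0]]' >/dev/null; python3 s.py|grep -o 'yaw.*'; python3 - <<'E'
from h import *
c=cam('wrist','wrist8');a=c['color'][160:300,190:360,::-1]; b=load('wrist7')['color'][160:300,190:360,::-1]
cv2.imwrite('pics/w78.png',np.hstack([cv2.resize(x,(400,330),interpolation=cv2.INTER_CUBIC) for x in (b,a)]))
E
```

```text
yaw -20.85 tilt z [-1.e-04  0.e+00 -1.e+00] j6 0.218 t 15.1833 F [-0.4   0.42  4.56] T [ 0.014 -0.021 -0.077] open 0.0122
```

View pics/w78.png

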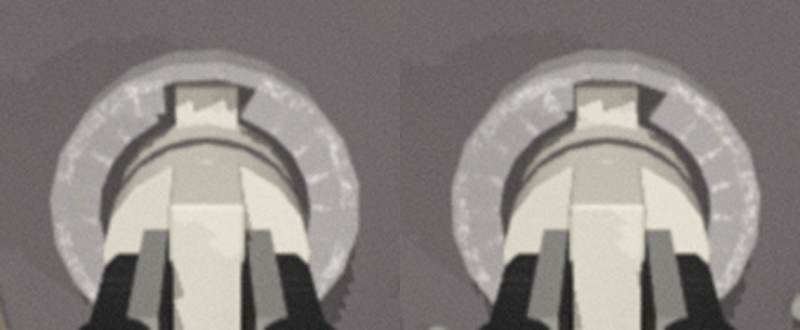

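```bash
python3 -m handwheel '[[[0,0,0],[0,0,-0.15],0],[[0,0,0],[0,0,0],0]]' >/dev/null; python3 s.py|grep -o 'yaw.*';python3 -m handwheel '[[[0,0,0],[0,0,0],0]]' >/dev/null; python3 s.py|grep -o 'yaw.*'
```

```text
yaw -19.96 tilt z [-4.e-04  1.e-04 -1.e+00] j6 0.203 t 15.4 F [-1.21 -0.07  5.16] T [ 0.015  0.16  -0.14 ] open 0.0126
yaw -20.03 tilt z [-3.e-04  1.e-04 -1.e+00] j6 0.204 t 15.4833 F [-0.91  1.05  5.95] T [ 0.116  0.145 -0.118] open 0.0123
```

The moment rises to about -0.13 N m at 84.6°, so that is the stop. I'll back off 1.2° to unload it, then lift straight.

```bash
python3 -m handwheel '[[[0,0,0],[0,0,0.2],0],[[0,0,0],[0,0,0],0]]' >/dev/null; python3 s.py; python3 -m handwheel '[[[0,0,-0.03],[0,0,0],0],[[0,0,-0.03],[0,0,0],0],[[0,0,0],[0,0,0],0]]' >/dev/null; python3 s.py; python3 -m handwheel '[[[0,0,-0.03],[0,0,0],0],[[0,0,-0.03],[0,0,0],0],[[0,0,0],[0,0,0],0]]' >/dev/null; python3 s.py
```

```text
pos [ 0.4911 -0.0414  0.2625] tooly yaw -21.35 tilt z [-2.e-04  0.e+00 -1.e+00] j6 0.227 t 15.65 F [-0.93  0.65  3.9 ] T [ 0.163  0.163 -0.02 ] open 0.0128
shift now (units) [0.    0.003 0.012]
pos [ 0.4911 -0.0414  0.265 ] tooly yaw -21.22 tilt z [-1.e-04  0.e+00 -1.e+00] j6 0.225 t 15.9 F [-1.07  0.55  1.62] T [ 0.229  0.219 -0.025] open 0.0123
shift now (units) [0.001 0.002 0.076]
pos [ 0.4911 -0.0414  0.2674] tooly yaw -21.23 tilt z [-0. -0. -1.] j6 0.225 t 16.15 F [ 0.31 -0.18 -0.83] T [0.12  0.093 0.003] open 0.0128
shift now (units) [0.001 0.001 0.135]
```

```bash
python3 -m handwheel '[[[0,0,-0.05],[0,0,0],0],[[0,0,-0.05],[0,0,0],0],[[0,0,-0.05],[0,0,0],0],[[0,0,-0.05],[0,0,0],0]]' >/dev/null; python3 s.py; python3 -m handwheel '[[[0,0,-0.1],[0,0,0],0],[[0,0,-0.2],[0,0,0],0],[[0,0,-0.3],[0,0,0],0],[[0,0,-0.4],[0,0,0],0],[[0,0,-0.4],[0,0,0],0],[[0,0,-0.2],[0,0,0],0],[[0,0,0],[0,0,0],0],[[0,0,0],[0,0,0],0]]' >/dev/null; python3 - <<'E'
from h import *
plan([.5012,-.3202],.335)
c=cam('wrist','wrist9'); c=cam('side','side9')
E
```

```text
pos [ 0.4912 -0.0414  0.2755] tooly yaw -21.23 tilt z [-0.e+00 -1.e-04 -1.e+00] j6 0.225 t 16.4833 F [-0.38  0.56 -1.95] T [ 0.01   0.013 -0.022] open 0.0127
shift now (units) [0.002 0.    0.337]
pos [ 0.4912 -0.0414  0.3396] tooly yaw -21.23 tilt z [ 1.1e-03 -2.0e-04 -1.0e+00] j6 0.225 t 17.15 F [-0.67  0.48 -2.  ] T [ 0.052 -0.028  0.027] open 0.0127
shift now (units) [-6.405  2.757  0.116]
```

View pics/wrist9.png

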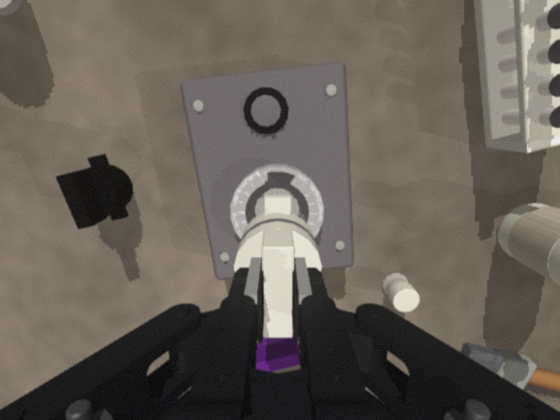

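View pics/side9.png

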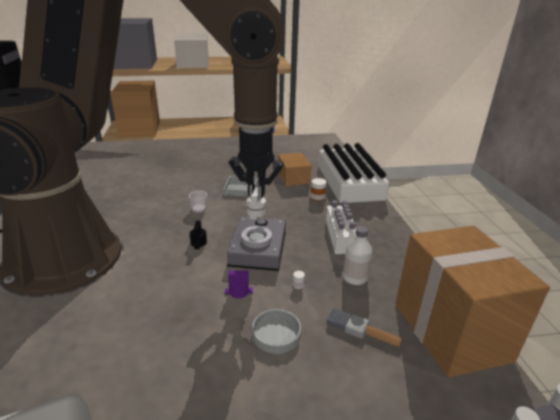

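The cartridge hangs free, with -2 N on the wrist, matching its 0.2 kg. I'll cross-check the dish position with the side view and move over it.

```bash
python3 - <<'E'
from h import *
c=load('side9'); print(proj(c,[.5012,-.3202,.022])); 
for a in (0,90,180,270): print(proj(c,[.5012+.05*np.cos(np.radians(a)),-.3202+.05*np.sin(np.radians(a)),.022]))
print(onz(c,276,326,.022))
im=c['color'][295:365,230:325,::-1]; cv2.imwrite('pics/sd9.png',cv2.resize(im,None,fx=6,fy=6,interpolation=cv2.INTER_CUBIC))
E
python3 -m handwheel '[[[-0.2,0.1,0],[0,0,0],0],[[-0.4,0.17,0],[0,0,0],0],[[-0.5,0.2,0],[0,0,0],0],[[-0.6,0.25,0],[0,0,0],0],[[-0.6,0.25,0],[0,0,0],0],[[-0.6,0.25,0],[0,0,0],0],[[-0.6,0.25,0],[0,0,0],0],[[-0.6,0.25,0],[0,0,0],0],[[-0.6,0.25,0],[0,0,0],0],[[-0.6,0.25,0],[0,0,0],0],[[-0.5,0.23,0],[0,0,0],0],[[-0.4,0.2,0],[0,0,0],0],[[-0.4,0.16,0],[0,0,0],0],[[-0.2,0.1,0],[0,0,0],0],[[-0.1,0.05,0],[0,0,0],0],[[0,0,0],[0,0,0],0],[[0,0,0],[0,0,0],0]]'; python3 - <<'E'
from h import *
plan([.5012,-.3202],.2625-.046)
cam('wrist','wrist10')
E
```

```text
(np.float64(275.45790443910715), np.float64(325.57823507320586))
(np.float64(299.79813092488416), np.float64(323.20198540701494))
(np.float64(271.9904275036188), np.float64(308.1050032424788))
(np.float64(250.73008837714409), np.float64(327.99232372998995))
(np.float64(279.3033581380254), np.float64(344.9561589139771))
[ 0.50211545 -0.32146555  0.022     ]
time_s: 18.67
ee_pos: [0.5015, -0.341, 0.3391]
orientation: [-2.592, -1.774, 0.0]
ft_force: [-0.8, -0.3, -2.0]
opening: 0.0128
pos [ 0.5015 -0.341   0.3391] tooly yaw -21.22 tilt z [-5.e-04  6.e-04 -1.e+00] j6 -0.277 t 18.6667 F [-0.77 -0.33 -1.97] T [-0.006  0.045  0.001] open 0.0128
shift now (units) [ 0.48  -0.194  3.065]
```

View pics/wrist10.png

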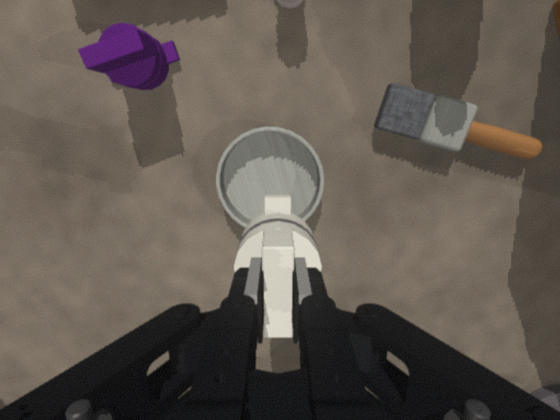

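View pics/sd9.png

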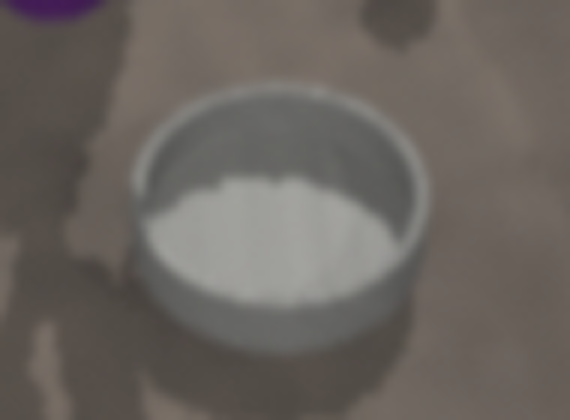

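```bash
python3 - <<'E'
from h import *
c=load('wrist10'); print(onz(c,270,179,.022)); c=load('side9'); print(onz(c,276.4,326.9,.022))
E
python3 -m handwheel '[[[0.24,-0.1,0],[0,0,0],0],[[0.24,-0.1,0.3],[0,0,0],0],[[0,0,0.5],[0,0,0],0],[[0,0,0.5],[0,0,0],0],[[0,0,0.3],[0,0,0],0],[[0,0,0],[0,0,0],0],[[0,0,0],[0,0,0],0]]';python3 - <<'E'
from h import *
plan([.5015,-.3212],.2625-.046)
cam('wrist','wrist11')
E
```

```text
[ 0.50295823 -0.31894763  0.022     ]
[ 0.50255418 -0.32395966  0.022     ]
time_s: 19.3
ee_pos: [0.5011, -0.3201, 0.2752]
orientation: [-2.591, -1.774, 0.001]
ft_force: [-0.0, 0.3, -1.7]
opening: 0.0124
pos [ 0.5011 -0.3201  0.2752] tooly yaw -21.2 tilt z [-1.e-03  7.e-04 -1.e+00] j6 -0.249 t 19.3 F [-0.04  0.26 -1.74] T [-0.025  0.01   0.004] open 0.0124
shift now (units) [-0.022  0.021  1.468]
```

View pics/wrist11.png

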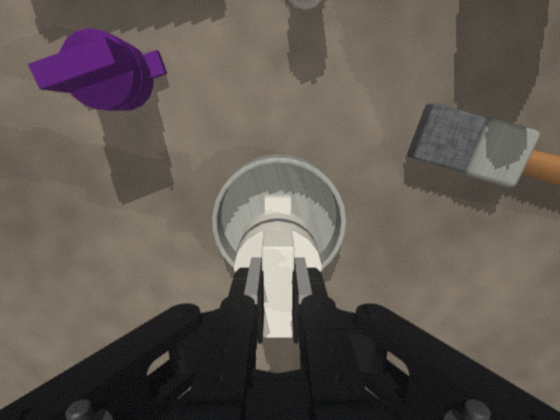

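The cartridge is centred over the dish. Next I'll lower it, slowing for the last few millimetres.

```bash
python3 -m handwheel '[[[-0.02,0.02,0.3],[0,0,0],0],[[0,0,0.4],[0,0,0],0],[[0,0,0.3],[0,0,0],0],[[0,0,0.2],[0,0,0],0],[[0,0,0.1],[0,0,0],0],[[0,0,0],[0,0,0],0]]';python3 -m handwheel '[[[0,0,0.04],[0,0,0],0],[[0,0,0.03],[0,0,0],0],[[0,0,0],[0,0,0],0]]'
```

```text
time_s: 19.85
ee_pos: [0.5013, -0.3217, 0.2224]
orientation: [-2.592, -1.773, 0.001]
ft_force: [-1.2, -0.1, -0.9]
opening: 0.0123
time_s: 20.1
ee_pos: [0.5017, -0.3219, 0.2208]
orientation: [2.592, 1.774, 0.0]
ft_force: [0.6, -0.6, -2.9]
opening: 0.0123
```

```bash
python3 -m handwheel '[[[0,0,0.04],[0,0,0],0],[[0,0,0],[0,0,0],0]]';python3 -m handwheel '[[[0,0,0.03],[0,0,0],0],[[0,0,0],[0,0,0],0]]';python3 -m handwheel '[[[0,0,0.02],[0,0,0],0],[[0,0,0],[0,0,0],0]]'
```

```text
time_s: 20.27
ee_pos: [0.5016, -0.3218, 0.219]
orientation: [2.592, 1.774, 0.0]
ft_force: [0.5, -0.4, -2.1]
opening: 0.0127
time_s: 20.43
ee_pos: [0.5015, -0.3218, 0.2176]
orientation: [-2.593, -1.774, 0.0]
ft_force: [-0.8, -1.1, -2.4]
opening: 0.0128
time_s: 20.6
ee_pos: [0.5015, -0.3218, 0.2174]
orientation: [2.592, 1.774, 0.0]
ft_force: [-2.9, 0.5, 7.5]
opening: 0.0125
```

It touched down at 0.2174. I'll ease off and release.

```bash
python3 -m handwheel '[[[0,0,-0.01],[0,0,0],0],[[0,0,0],[0,0,0],0.2],[[0,0,0],[0,0,0],0.25],[[0,0,0],[0,0,0],0.35],[[0,0,0],[0,0,0],0.5],[[0,0,0],[0,0,0],0.5],[[0,0,0],[0,0,0],0.5]]'; python3 - <<'E'
from h import *
plan([.5015,-.3218],.217)
cam('wrist','wrist12')
E
```

```text
time_s: 21.18
ee_pos: [0.5015, -0.3218, 0.2173]
orientation: [-2.593, -1.774, 0.0]
ft_force: [0.2, -0.7, 0.7]
opening: 0.0426
pos [ 0.5015 -0.3218  0.2173] tooly yaw -21.23 tilt z [-0.  0. -1.] j6 -0.251 t 21.1833 F [ 0.17 -0.71  0.65] T [ 0.001 -0.02  -0.022] open 0.0426
shift now (units) [-0.    -0.001  0.007]
```

View pics/wrist12.png

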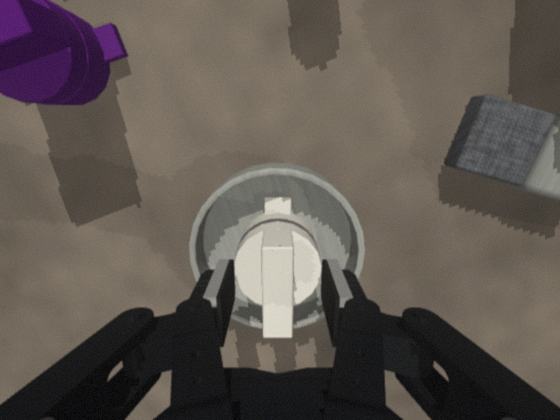

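The fingers are clear and the cartridge stands in the dish. Retreating straight up.

```bash
python3 -m handwheel '[[[0,0,-0.1],[0,0,0],0.5],[[0,0,-0.2],[0,0,0],0.5],[[0,0,-0.4],[0,0,0],0.5],[[0,0,-0.6],[0,0,0],0.5],[[0,0,-0.7],[0,0,0],0.5],[[0,0,-0.7],[0,0,0],0.5],[[0,0,-0.5],[0,0,0],0.5],[[0,0,-0.3],[0,0,0],0.5],[[0,0,-0.1],[0,0,0],0.5],[[0,0,0],[0,0,0],0.5],[[0,0,0],[0,0,0],0.5]]'; python3 - <<'E'
from h import *
plan([.5015,-.3218],.217)
c=cam('wrist','wrist13');cam('side','side13')
a=c['color'][:,:,::-1]; b=load('side13')['color'][:,:,::-1]
cv2.imwrite('pics/fin.png',np.hstack([cv2.resize(a,(400,300)),cv2.resize(b[180:390,130:410],(400,300))]))
E
```

```text
time_s: 22.15
ee_pos: [0.5013, -0.3217, 0.361]
orientation: [-2.592, -1.774, 0.0]
ft_force: [0.7, -0.1, -0.6]
opening: 0.043
pos [ 0.5013 -0.3217  0.361 ] tooly yaw -21.23 tilt z [-2.e-04  1.e-04 -1.e+00] j6 -0.251 t 22.15 F [ 0.69 -0.11 -0.57] T [0.006 0.003 0.001] open 0.043
shift now (units) [-2.000e-03  6.000e-03  3.601e+00]
```

View pics/fin.png

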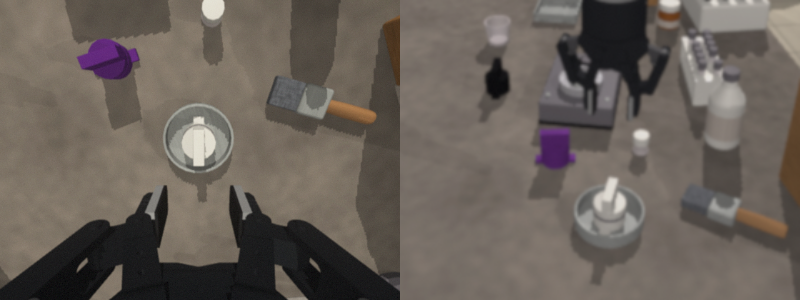

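Both views show the cartridge upright in the dish and everything else where it was. Handing in.

```bash
python3 -c "
from cell import env
print(env.close_job())"
```

```text
the job is handed in; nothing more can be done
None
```

The spent cartridge is standing upright near the middle of the round dish, and the job was handed in at about 22 s of the 67 s allowed.

- **Button:** I pushed it in 8 mm to its hard end with about 15 N. The picture afterwards showed it flush with the block and still in.
- **Turn and lift:** I pinched the rib and turned the cartridge anticlockwise. The moment rose to about 0.13 N m at about 84.5°, which I took as the stop because the lug had reached the end of its gap in the wrist picture. I backed off about 1.2° and lifted it straight off. It then hung free, with 2 N on the wrist, which matches 0.2 kg.
- **Placing:** I lowered it in small steps. Contact peaked at 7.5 N on the dish floor, then I eased off, released it and moved clear.
- **Last checks:** The wrist and side views show the cartridge upright in the dish, and the look-alikes and bystanders in view unmoved. The gripper touches nothing.
- **Disagreements:** The button, socket and dish positions differed by about 2–5 mm between cameras, so I used values in between. My move to the dish overshot by about 21 mm, well above it, and I corrected it before lowering.

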